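# Feel out the hidden well of a dry-block calibrator with a spring-tipped probe

### The job

Take the probe with the square handle out of the rack, lower it upright into one end of the calibrator's channel, and draw its spring tip gently along the channel floor, without lifting it, until it drops into the hidden well; stop there at once, before it is forced against the well's wall. Push the probe down fully home so that its collar lies flat on the calibrator and let go of it; leave the round-handled probe in the rack.

Things in the scene. Friction and masses are not known exactly. Their poses are not given: they have to be found in the camera images.
- dryblock: Dry-block calibrator: low white box fixed to the bench, 110 (its x) by 300 (its y) by 58 mm high; origin at the centre of its underside, z up. An open channel in its flat top runs along its y through its centre, 16 mm wide and 140 mm long. More than 15 N of the probe on it, sideways or down, damages the tip (until the collar is down on the top)
- channel (a point): Middle of the channel's flat rigid steel floor, 24 mm below the top; axes as the calibrator's. One 14 mm long well, as wide as the channel and 26 mm deep, is centred somewhere in y = -38 to 38 mm, unseen: a flush sprung shutter of the same steel closes it and yields under 0.5 N. Only beyond y = -45 or 45 mm, on sure plain floor, may the tip be lowered or lifted; the channel ends at -70 and 70
- probe_grip (a point): Centre of the spring probe's square black handle, 18 x 18 mm, 64 mm high, sides along x and y, z up. It stands in one rack hole, about 0.13 kg. Below the handle: a 14 mm round neck 10 mm long, then a collar 36 mm across, 6 mm thick, its underside 48 mm below this point; above it a brass stub of 8 mm. Under the collar: a round 11 mm sleeve 21 mm long, then the tip
- probe_tip (a point): Free end of the round-ended 8 mm steel spring tip, 93 mm below the handle's centre (45 mm below the collar's underside) when not pressed. It slides in by at most 10 mm against a spring that starts at 1.6 N and adds 0.4 N per mm (about 3.6 N at 5 mm), then it is solid. Over the well it springs out and the force on it falls below 0.5 N
- probe_collar (a point): Centre of the underside of the probe's collar, z up along the probe; fully home it lies on the calibrator's top, 58 mm above the bench; with the tip on plain floor it stays at least 11 mm above that top
- rack: Aluminium rack block fixed to the bench, 70 (its x) by 190 (its y) by 55 mm high, origin at the centre of its underside; two round 14 mm holes, 50 mm deep, at y = -50 and +50 mm, one probe in each with its collar on the rack's top
- spare_grip (a point): Centre of the round black handle (18 mm across, 50 mm high) of the other, plain probe, which stands in the rack's other hole with a same-sized collar 41 mm below this point; to be left there
There are look-alikes about, which are no part of the job. Leave any green look-alike of the part that bears probe_grip alone.

How it is judged:
By the outcome, as a careful person would: the job done as asked, in the order asked, and still so for the second after the job is handed in, with the robot touching nothing.
It also fails if it takes over 70 s, if anything falls off the work surface, if the arm or the gripper's body presses on something with over 40 N, if the wrist force passes 120 N, or if a joint passes its speed limit or range.

### The arm

A 7-joint arm with a two-finger parallel gripper is mounted at the origin on the work surface. World frame = base frame: x ahead of the robot, y to its left, z up, the work surface at z = 0. Lengths are in m, angles in rad, forces in N, time in s.
With the tool pointing down it reaches from about 0.4 to 0.875 m from the base axis. Payload 6.5 kg.
Tool frame: the origin (TCP) lies on the centre line of the jaws, within the pads' length; the fingertips stand 17 mm ahead of it and the grasp point (between the pads) lies 2 mm behind it; z points along the fingers, x is the direction in which the jaws open and shut, and the axes are right-handed (so a half turn about z gives the same grasp; the last joint's range is limited). The gripper opens to 85 mm and grips with 20 to 120 N. Pads are 22 mm wide; open, the fingers measure 114 mm over their backs; the gripper's body (76 mm by 85 mm) begins 54 mm behind the grasp point. The pads swing forward as they close: fully open they stand 13 mm farther back than shut.
Start: joints at [-1.193, 0.536, -0.004, 1.538, 0.003, 1.067, -0.071], TCP at [0.279, 0.587, 0.216] pointing down, gripper open.
Joint ranges: [-2.7, 2.7], [-0.37, 2.16], [-1.27, 1.26], [0.24, 2.4], [-1.31, 4.45], [0.19, 1.91], [-2.76, 2.76]. Speed limits (rad/s): [2.39, 2.39, 3.14, 3.14, 3.14, 3.14, 3.14].

### API

Orientations are given as a rotation vector (axis times angle).
In Python, from station import bot, optics gives the robot as it stands.
- The arm moves only by the tool drive_tool, never from a script. Its argument "motion" is a list of rows, each a list of 4 numbers: the shift along the tool's x, y, z in cm, then the turn about the tool's z in rad. In form: [[dx, dy, dz, twist], ...]. A call has 1 to 10 rows; each row is the pose to reach, as a shift and turn from the pose commanded when the call began, along the tool's axes at that moment; what a row does not reach only later rows make up. A row lasts 1/12 s, in which the tool goes at most 41.7 mm and 7.16 degrees, less where a joint would pass 70% of its speed; a pose out of reach is approached as far as the arm can. A call with a gripper value outside its range is refused whole. "fingers" is the gripper's target within -1 to 1 (shut at 1, half-way at 0, fully open at -1), set as the call begins (left out, the last holds). The fingers move at their own pace and stop on an object; the grip force is fixed at half the most. Time passes only in rows, so rows that repeat a pose let the fingers close. It gives the time, the measured TCP pose, the force and the opening at its end, in the units of the state.
- bot.observe(): the state, without advancing time (a new reading comes with each control period).
- optics.get_image(name): name is "scene" or "top"; returns (picture, depth): 400x640x3 uint8, red, green, blue; 400x640 float32, m along the optical axis (not along the pixel's ray), 0 where there is no reading.
- optics.camera_model(name): a dict with "fovy" (degrees; the focal length in pixels is half the picture's height over the tangent of half this angle, whatever the lens; pixels are square), "cx", "cy" (the principal point, pixels), "xyz" and "attitude" of the camera in the world. Camera axes: x right, y up, looking along -z (the intrinsics and any distortion apply to the point x, -y, -z); pixel columns grow to the right and rows downward; lengths in m; the calibration is good to about 2 mm. A picture is of the moment at which its call begins. camera_model takes no time and is no camera call.
- bot.sign_off(): hands the job in, once; it reports no verdict.
Trained networks look in the newest picture that a camera, given by its name, has taken for a name from the list of things; names that differ only in an ending like _2 or _b are one class to them, and where a whole thing is asked for, a point or a joint stands for the part that bears it (a point fixed in the world has none). Each returns a list of dicts, best first, with "confidence" (0 to 1); they miss things now and then, are a little off and sometimes report something else, mostly with a low value. They report only what shows in the picture. A call takes as long as a camera call. They do not tell look-alikes from the thing itself.
- optics.regions_of(camera, label): "region" (400x640 bool, what is visible of it) and "extent" ([left, top, right, bottom] in pixels, round what is visible of it).
- optics.spot_point(camera, label): "at" ([column, row] in pixels: a listed point, or the origin of a listed thing).
The state is a dict: "t": time; "joint_positions": joint angles; "joint_vel": joint speeds; "joint_efforts": joint torques, N m; "ee_pos": TCP position; "tool_rot": TCP orientation; "force": force on the tool from outside, world axes, zero at the start; "moment": the same for the moment, N m; "opening": finger opening in m.
Only numpy, scipy, OpenCV 4.12 (cv2) and the standard library are available. Lean on these libraries where they do the work, as an engineer would, in place of code of your own. Each camera call takes 0.05 s, during which the arm holds its last target. There are 200 camera calls.

## Working session

There is one attempt and no reset: what is moved stays moved. The work goes in short steps, Python scripts to look and compute and a tool call to move; the robot and the scene stay as the last step left them, time stands still between calls to the robot, and variables do not carry over. Pictures are saved under pics/ and viewed, about 8 in all and at most 12, crops included, and the job is handed in when it is done.

Besides the shell and the picture viewer there is one more tool, called after "Emit:" by a JSON object that holds its "fn" and its "kwargs", one argument or row to a line. drive_tool: Moves the arm, as the interface text tells. Its arguments: {"type":"object","properties":{"motion":{"type":"array","items":{"type":"array","items":{"type":"number"}}},"fingers":{"type":"number"}},"required":["motion"]}

```bash
mkdir -p pics; ls; cat > h.py <<'E'
import numpy as np, cv2
from scipy.spatial.transform import Rotation as R
from station import bot, optics
def cam(n):
    m=optics.camera_model(n); f=200/np.tan(np.radians(m['fovy'])/2)
    a=np.array(m['attitude'],float)
    return m,f,(R.from_rotvec(a) if a.shape==(3,) else R.from_matrix(a) if a.shape==(3,3) else R.from_quat(a))
def ray(n,px):
    m,f,r=cam(n); K=np.array([[f,0,m['cx']],[0,f,m['cy']],[0,0,1.]])
    d=m.get('distortion'); 
    u=cv2.undistortPoints(np.array([[px]],float),K,None if d is None else np.array(d,float))[0,0]
    return np.array(m['xyz']),r.apply([u[0],-u[1],-1.])
def at_z(n,px,z):
    o,d=ray(n,px); return o+d*(z-o[2])/d[2]
def at_depth(n,px,D): 
    o,d=ray(n,px); return o+d*D
E
python3 - <<'E'
from h import *
ims=[]
for n in("scene","top"):
    p,d=optics.get_image(n); print(n,optics.camera_model(n)); cv2.imwrite(f"pics/{n}0.png",p[:,:,::-1]); np.save(n+'_d.npy',d)
    for l in("dryblock","channel","probe_grip","probe_collar","rack","spare_grip"):
        for s in optics.spot_point(n,l)[:4]:
            c=s['at']; D=d[int(np.clip(c[1],0,399)),int(np.clip(c[0],0,639))]
            print(l,np.round(c,1),round(s['confidence'],2),np.round(at_depth(n,c,D),3))
print(bot.observe())
E
```

```text
pics
scene {'fovy': 53.32326807640918, 'cx': 321.81933223883027, 'cy': 199.16970801604054, 'xyz': array([ 0.74513805, -0.38261025,  0.73735264]), 'attitude': array([0.53012391, 0.20085961, 0.68385965])}
dryblock [420.  167.4] 0.74 [0.576 0.13  0.057]
channel [420.  158.4] 0.62 [0.557 0.169 0.033]
probe_grip [247.1 225.9] 0.68 [ 0.419 -0.214  0.099]
probe_grip [280.4 256.9] 0.59 [ 0.518 -0.226  0.128]
probe_collar [249.8 236.3] 0.95 [ 0.42  -0.216  0.063]
probe_collar [283.8 268.1] 0.62 [ 0.519 -0.225  0.078]
rack [264.3 297. ] 0.84 [ 0.522 -0.281  0.056]
spare_grip [234.6 296.3] 0.56 [ 0.506 -0.32   0.12 ]
top {'fovy': 51.22387919177483, 'cx': 316.04653781697897, 'cy': 199.15622905135896, 'xyz': array([ 0.38255265, -0.05944377,  0.92504649]), 'attitude': array([ 0.1006445 , -0.12137443, -1.55535753])}
dryblock [209.3 177.5] 0.58 [0.549 0.155 0.06 ]
channel [203.7 173. ] 0.78 [0.563 0.173 0.035]
probe_grip [394.4 194.8] 0.68 [ 0.504 -0.218  0.146]
probe_collar [387.5 200.5] 0.83 [ 0.499 -0.213  0.101]
probe_collar [383.8 247. ] 0.64 [ 0.407 -0.204  0.104]
rack [404.1 204.7] 0.91 [ 0.497 -0.256  0.057]
spare_grip [443.3 201.7] 0.72 [ 0.496 -0.319  0.119]
{'t': 0.7, 'joint_positions': array([-1.19320223,  0.53639419, -0.00440624,  1.53790566,  0.00262979,
        1.06729368, -0.0712061 ]), 'joint_vel': array([ 8.18748346e-05, -8.87416176e-05, -3.19773856e-03, -2.86291182e-04,
       -1.31119875e-03,  1.76449351e-03, -2.12287324e-03]), 'joint_efforts': array([-1.11959056e-03, -5.83192348e+01,  1.04760066e+00, -2.59402353e+01,
        1.25203081e-02,  1.64266017e-03, -8.63226802e-06]), 'ee_pos': array([0.27909168, 0.587025  , 0.2164914 ]), 'tool_rot': array([2.65579670e+00, 1.67812535e+00, 5.41788909e-05]), 'force': array([-0.72931168, -1.06285723,  0.12661322]), 'moment': array([ 0.01333116,  0.01395348, -0.01104007]), 'opening': 0.08529680530009302}
```

View pics/scene0.png

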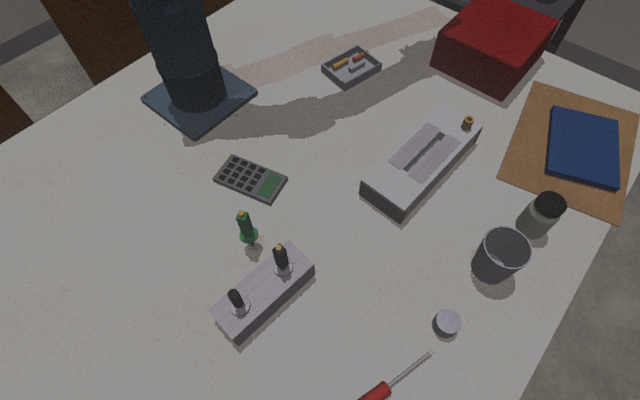

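View pics/top0.png

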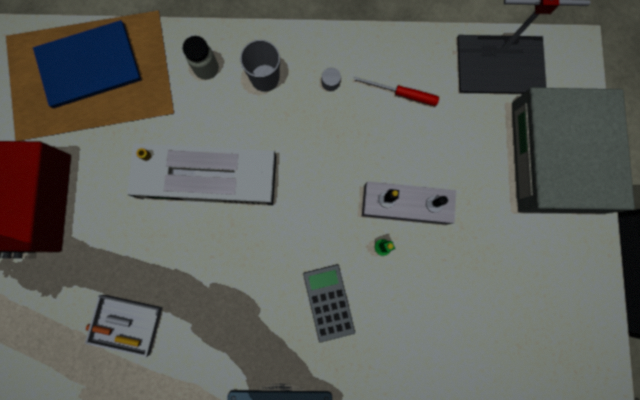

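The scene view shows the rack with the brass-stubbed square probe at about (281,257), the round spare at (236,299), the green look-alike off the rack at (246,226), and the calibrator with its channel at about (430,155). The top view agrees: probe (391,195), spare (439,202), green (384,246), channel row 171, columns 168–237. Next I'll measure these more precisely.

```bash
cat > m.py <<'E'
from h import *
def cloud(n,mask,d):
    v,u=np.nonzero(mask&(d>0)); m,f,r=cam(n); D=d[v,u]
    P=np.c_[(u-m['cx'])/f*D,-(v-m['cy'])/f*D,-D]
    return r.apply(P)+np.array(m['xyz'])
if __name__=="__main__":
  for n in("scene","top"):
    p,d=optics.get_image(n)
    print(n)
    for l,z in(("dryblock",.058),("rack",.055)):
        g=optics.regions_of(n,l)[0]; P=cloud(n,cv2.dilate(g['region'].astype(np.uint8),np.ones((5,5)))>0,d)
        T=P[abs(P[:,2]-z)<.008]
        (c,s,a)=cv2.minAreaRect((T[:,:2]*1000).astype(np.float32)); print(l,g['confidence'],len(T),np.round(c,1),np.round(s,1),a,'z',np.median(T[:,2]))
        if l=="dryblock":
            C=P[(P[:,2]<.048)&(np.hypot(*(P[:,:2]-np.array(c)/1000).T)<.075)]
            e=cv2.boxPoints(((0,0),s,a)); 
            C=C[np.abs(C[:,2]-.034)<.006]; print('chan',len(C), np.round(cv2.minAreaRect((C[:,:2]*1000).astype(np.float32)),1) if 0 else cv2.minAreaRect((C[:,:2]*1000).astype(np.float32)),np.median(C[:,2]))
    full=cloud(n,np.ones_like(d,bool),d)
    for nm,x,y in(("probe",.512,-.222),("spare",.50,-.32)):
        H=full[(np.hypot(full[:,0]-x,full[:,1]-y)<.035)&(full[:,2]>.08)]
        for lo,hi in((.08,.1),(.1,.12),(.12,.135),(.135,.145),(.145,.17)):
            q=H[(H[:,2]>lo)&(H[:,2]<hi)]
            if len(q): print(nm,lo,len(q),np.round(np.r_[q.min(0)[:2],q.max(0)],4))
E
python3 m.py
```

```text
scene
dryblock 0.8 5373 [560.  171.1] [304.9 111.9] 87.89656066894531 z 0.05767835751896511
chan 265 ((583.4571533203125, 181.00277709960938), (127.04479217529297, 64.25575256347656), 88.03111267089844) 0.033816031591257456
rack 0.7 3545 [ 503.8 -269.9] [190.3  72.1] 85.12901306152344 z 0.054493754789898485
probe 0.08 65 [ 0.499  -0.2301  0.5183 -0.2136  0.0997]
probe 0.1 62 [ 0.5004 -0.2302  0.5182 -0.2132  0.1199]
probe 0.12 102 [ 0.4996 -0.23    0.5182 -0.2112  0.135 ]
probe 0.135 48 [ 0.5004 -0.2293  0.5171 -0.2133  0.1442]
spare 0.08 47 [ 0.4999 -0.3287  0.5091 -0.3112  0.0995]
spare 0.1 86 [ 0.4922 -0.3287  0.509  -0.3116  0.1199]
spare 0.12 55 [ 0.4918 -0.328   0.5076 -0.3118  0.1229]
top
dryblock 0.7 6838 [560.1 171.9] [301.9 111.3] 87.86260223388672 z 0.05860645921187413
chan 399 ((536.4265747070312, 176.37179565429688), (136.02529907226562, 65.26299285888672), 87.91155242919922) 0.034586257321300606
rack 0.64 2573 [ 503.3 -269.9] [191.1  70.6] 84.96063995361328 z 0.05586804703093162
probe 0.08 30 [ 0.4983 -0.2262  0.5168 -0.2099  0.0993]
probe 0.1 27 [ 0.4983 -0.2268  0.514  -0.2103  0.1175]
probe 0.12 37 [ 0.4983 -0.229   0.5172 -0.21    0.1349]
probe 0.135 61 [ 0.4989 -0.2286  0.5151 -0.2109  0.1449]
probe 0.145 3 [ 0.5056 -0.2187  0.5114 -0.2149  0.1458]
spare 0.08 26 [ 0.49   -0.3231  0.5049 -0.3099  0.0996]
spare 0.1 38 [ 0.4905 -0.3259  0.5055 -0.3099  0.1199]
spare 0.12 55 [ 0.4908 -0.3278  0.507  -0.3113  0.1251]
```

Emit:
{"fn": "drive_tool", "kwargs": {
  "motion": [
    [-63, 55.3, 0, -0.356],
    [-63, 55.3, 0, -0.356],
    [-63, 55.3, 0, -0.356],
    [-63, 55.3, 0, -0.356],
    [-63, 55.3, 0, -0.356],
    [-63, 55.3, 0, -0.356],
    [-63, 55.3, 0, -0.356],
    [-63, 55.3, 0, -0.356],
    [-63, 55.3, 0, -0.356],
    [-63, 55.3, 0, -0.356]
  ],
  "fingers": -1
}}

```text
t: 1.83
ee_pos: [0.3932, 0.1843, 0.2169]
tool_rot: [2.317, 2.122, 0.002]
force: [0.7, -0.5, 0.9]
opening: 0.0859
```

```bash
cat > g.py <<'E'
import sys
from h import *
# g.py x y z jawdeg : tool-axis shift (cm) and twist to the target
x,y,z,a=map(float,sys.argv[1:5]); s=bot.observe(); r=R.from_rotvec(s['tool_rot']); M=r.as_matrix()
d=M.T@(np.array([x,y,z])-s['ee_pos'])*100
yaw=np.degrees(np.arctan2(M[1,0],M[0,0])); tw=(yaw-a+90)%180-90
print('t',s['t'],'pos',np.round(s['ee_pos'],4),'jaw',round(yaw,2),'tilt',np.round(M[:2,2],4),'F',np.round(s['force'],2),'open',s['opening'])
print('shift cm',np.round(d,2),'twist',round(np.radians(tw),4))
E
python3 g.py .508 -.2203 .216 85
```

```text
t 1.8333 pos [0.3932 0.1843 0.2169] jaw 84.98 tilt [0.0008 0.0006] F [ 0.68 -0.48  0.86] open 0.0859353012638906
shift cm [-39.3   14.98   0.07] twist -0.0004
```

Emit:
{"fn": "drive_tool", "kwargs": {
  "motion": [
    [-39.3, 15, 0, 0],
    [-39.3, 15, 0, 0],
    [-39.3, 15, 0, 0],
    [-39.3, 15, 0, 0],
    [-39.3, 15, 0, 0],
    [-39.3, 15, 0, 0],
    [-39.3, 15, 0, 0],
    [-39.3, 15, 0, 0],
    [-39.3, 15, 0, 0],
    [-39.3, 15, 0, 0]
  ]
}}

```text
t: 2.67
ee_pos: [0.5071, -0.2166, 0.2168]
tool_rot: [2.316, 2.122, 0.001]
force: [1.5, 0.3, -0.0]
opening: 0.0855
```

Emit:
{"fn": "drive_tool", "kwargs": {
  "motion": [
    [0, 0, 0, 0],
    [0, 0, 0, 0]
  ]
}}

```text
t: 2.83
ee_pos: [0.5066, -0.2176, 0.2165]
tool_rot: [2.321, 2.116, -0.001]
force: [-0.6, 1.6, 0.4]
opening: 0.0853
```

```bash
python3 g.py .508 -.2203 .216 85
```

```text
t 2.8333 pos [ 0.5066 -0.2176  0.2165] jaw 84.7 tilt [ 0.0001 -0.0013] F [-0.56  1.62  0.38] open 0.08530572706418946
shift cm [-0.26  0.16  0.05] twist -0.0053
```

Emit:
{"fn": "drive_tool", "kwargs": {
  "motion": [
    [-0.26, 0.16, 3, 0],
    [-0.26, 0.16, 6, 0],
    [-0.26, 0.16, 9, 0],
    [-0.26, 0.16, 11.5, 0],
    [-0.26, 0.16, 11.5, 0],
    [-0.26, 0.16, 11.5, 0]
  ]
}}

```text
t: 3.33
ee_pos: [0.5075, -0.2158, 0.1011]
tool_rot: [-2.313, -2.122, 0.001]
force: [-0.0, 0.0, 1.6]
opening: 0.0855
```

```bash
python3 g.py .508 -.2203 .101 85; python3 - <<'E'
from h import *
o=[]
for n,c in(("scene",(280,250)),("top",(392,195))):
    p,d=optics.get_image(n); q=p[c[1]-50:c[1]+50,c[0]-50:c[0]+50,::-1]; o.append(cv2.resize(q,(400,400),interpolation=cv2.INTER_CUBIC))
cv2.imwrite("pics/g1.png",cv2.convertScaleAbs(np.hstack(o),alpha=1.6))
E
```

```text
t 3.3333 pos [ 0.5075 -0.2158  0.1011] jaw 85.06 tilt [-0.0024  0.0014] F [-0.    0.03  1.64] open 0.08548857511780313
shift cm [-0.45  0.09  0.01] twist 0.001
```

View pics/g1.png

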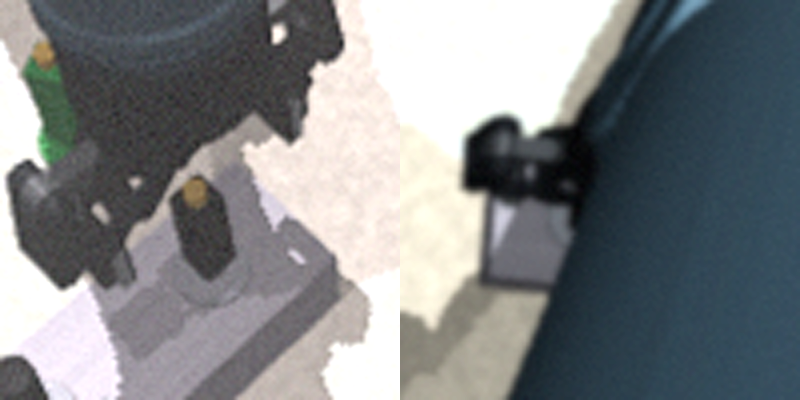

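Emit:
{"fn": "drive_tool", "kwargs": {
  "motion": [
    [0, 0, 0, 0]
  ]
}}

```text
t: 3.52
ee_pos: [0.5096, -0.2175, 0.1035]
tool_rot: [2.314, 2.12, 0.003]
force: [-0.5, -0.4, 0.1]
opening: 0.0848
```

```bash
python3 - <<'E'
from m import *
s=bot.observe(); print(np.round(s['ee_pos'],4),s['force'])
p,d=optics.get_image("scene"); P=cloud("scene",np.ones_like(d,bool),d)
s=bot.observe(); print(np.round(s['ee_pos'],4),s['force'])
a=np.radians(85); u=np.array([np.cos(a),np.sin(a)]); v=np.array([u[1],-u[0]])
Q=np.c_[(P[:,:2]-[.508,-.2203])@u,(P[:,:2]-[.508,-.2203])@v,P[:,2]]*1000
for z0 in(80,90,100,110,120,130):
    k=Q[(abs(Q[:,0])<75)&(abs(Q[:,1])<40)&(Q[:,2]>z0)&(Q[:,2]<z0+10)]
    for nm,c in(("neg",k[k[:,0]<-25]),("mid",k[abs(k[:,0])<=20]),("pos",k[k[:,0]>25])):
        if len(c): print(z0,nm,len(c),'jaw',np.round([c[:,0].min(),c[:,0].max()],1),'lat',np.round([c[:,1].min(),c[:,1].max()],1))
E
```

```text
[ 0.5096 -0.2175  0.1035] [-0.45902235 -0.43554093  0.1473153 ]
[ 0.5095 -0.2175  0.1033] [0.62319846 0.14260408 0.35094478]
80 mid 29 jaw [-9.2  6.7] lat [-5.9  9.6]
90 mid 33 jaw [-9.2  8.2] lat [-7.6  9.7]
100 mid 32 jaw [-9.1  6. ] lat [-7.2 10.1]
110 mid 32 jaw [-9.3  8. ] lat [-6.2  9.7]
120 mid 34 jaw [-9.1  7.5] lat [-9.9 10. ]
130 neg 9 jaw [-48.9 -42.2] lat [ 7.3 12.1]
130 mid 88 jaw [-9.2  8.9] lat [-8.8  9.4]
130 pos 23 jaw [43.7 56.9] lat [-8.8 11.8]
```

```bash
python3 - <<'E'
from m import *
p,d=optics.get_image("scene")
s=bot.observe(); print(np.round(s['ee_pos'],4),s['force'],s['t'])
for u,v in((304,232),(303,228),(302,222),(306,215),(260,269),(258,264),(242,265),(239,255),(281,250)):
    print(u,v,d[v,u],np.round(at_depth("scene",(u,v),d[v,u]),3))
m,f,r=cam("scene")
for z in(.084,.097,.11,.12,.13):
    for j in(-.043,-.057,.043,.057):
        a=np.radians(85); w=np.array([.508+j*np.cos(a)+.011*np.sin(a),-.2203+j*np.sin(a)-.011*np.cos(a),z])
        c=r.inv().apply(w-m['xyz']); print(z,j,np.round([m['cx']-f*c[0]/c[2],m['cy']+f*c[1]/c[2]],0), d[int(m['cy']+f*c[1]/c[2]),int(m['cx']-f*c[0]/c[2])],-c[2])
E
```

```text
[ 0.5092 -0.2175  0.1031] [-0.39341774  0.32994159  0.10329812] 3.6167
304 232 0.664199 [ 0.523 -0.173  0.144]
303 228 0.64878964 [ 0.524 -0.174  0.162]
302 222 0.6139057 [ 0.529 -0.18   0.197]
306 215 0.6368973 [ 0.52  -0.161  0.183]
260 269 0.0 [ 0.745 -0.383  0.737]
258 264 0.6006879 [ 0.518 -0.269  0.176]
242 265 0.5653121 [ 0.515 -0.291  0.208]
239 255 0.5500195 [ 0.51  -0.287  0.23 ]
281 250 0.65749013 [ 0.513 -0.219  0.135]
0.084 -0.043 [266. 282.] 0.71545094 0.6817113658373513
0.084 -0.057 [260. 288.] 0.710149 0.6765701438703526
0.084 0.043 [303. 249.] 0.8049006 0.7132931579203428
0.084 0.057 [309. 244.] 0.8128389 0.7184343798873414
0.097 -0.043 [265. 279.] 0.7160494 0.6706665166279588
0.097 -0.057 [259. 285.] 0.71079534 0.6655252946609603
0.097 0.043 [303. 246.] 0.810546 0.7022483087109503
0.097 0.057 [308. 241.] 0.8154065 0.707389530677949
0.11 -0.043 [265. 276.] 0.71942514 0.6596216674185665
0.11 -0.057 [258. 282.] 0.71266925 0.6544804454515679
0.11 0.043 [302. 243.] 0.81560946 0.691203459501558
0.11 0.057 [308. 238.] 0.82157975 0.6963446814685567
0.12 -0.043 [264. 274.] 0.7185839 0.6511256295651878
0.12 -0.057 [257. 280.] 0.7154486 0.6459844075981892
0.12 0.043 [302. 241.] 0.81580514 0.6827074216481793
0.12 0.057 [308. 236.] 0.823919 0.687848643615178
0.13 -0.043 [263. 272.] 0.6340915 0.6426295917118091
0.13 -0.057 [256. 278.] 0.71725047 0.6374883697448106
0.13 0.043 [302. 238.] 0.81986696 0.6742113837948006
0.13 0.057 [308. 233.] 0.824052 0.6793526057617992
```

```bash
python3 - <<'E'
from h import *
p,d=optics.get_image("scene"); q=cv2.resize(p[200:300,230:330,::-1],(600,600),interpolation=cv2.INTER_CUBIC)
q=(255*(q/255.)**.5).astype(np.uint8)
m,f,r=cam("scene")
for z,col in((.099,(0,0,255)),(.135,(255,0,0))):
    for j in(-.043,.043):
        a=np.radians(85); w=[np.array([.508+j*np.cos(a)+l*np.sin(a),-.2203+j*np.sin(a)-l*np.cos(a),z]) for l in(-.011,.011)]
        px=[]
        for k in w:
            c=r.inv().apply(k-m['xyz']); px.append((int((m['cx']-f*c[0]/c[2]-230)*6),int((m['cy']+f*c[1]/c[2]-200)*6)))
        cv2.line(q,px[0],px[1],col,2)
cv2.imwrite("pics/g2.png",q)
E
```

```text
(no output)
```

View pics/g2.png

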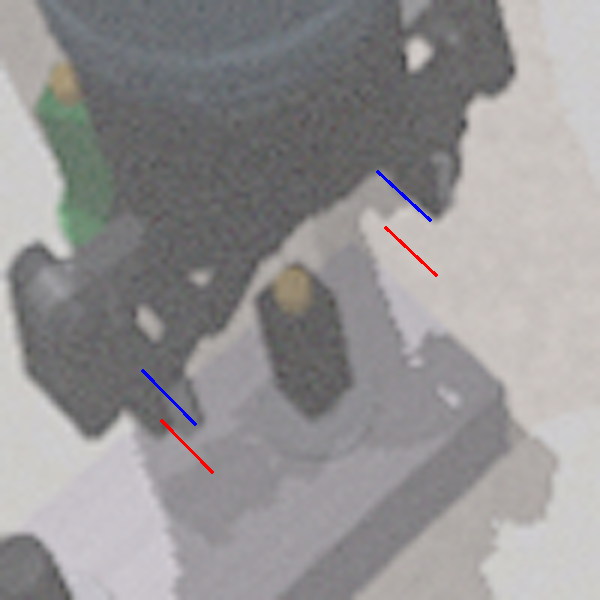

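The crop shows the open fingertips at about (175,415) and (430,200). They match the z≈0.135 line, not the 0.099 implied by the pose reading. I'll go down a safe 15 mm and compare.

Emit:
{"fn": "drive_tool", "kwargs": {
  "motion": [
    [0, 0, 0.5, 0],
    [0, 0, 1.0, 0],
    [0, 0, 1.5, 0],
    [0, 0, 1.5, 0],
    [0, 0, 1.5, 0]
  ]
}}

```text
t: 4.08
ee_pos: [0.5077, -0.2172, 0.0859]
tool_rot: [-2.316, -2.121, 0.001]
force: [0.6, -0.4, -0.2]
opening: 0.0854
```

```bash
cat > tip.py <<'E'
from m import *
p,d=optics.get_image("scene"); P=cloud("scene",np.ones_like(d,bool),d)
s=bot.observe(); print(s['t'],np.round(s['ee_pos'],4),np.round(s['force'],2),s['opening'],np.round(s['joint_positions'],4))
M=R.from_rotvec(s['tool_rot']).as_matrix(); Q=(P-s['ee_pos'])@M*1000
for nm,k in(("neg",(Q[:,0]<-25)&(Q[:,0]>-65)),("pos",(Q[:,0]>25)&(Q[:,0]<65))):
    c=Q[k&(abs(Q[:,1])<25)&(P[:,2]>.075)]; i=np.argsort(-c[:,2])[:12]; print(nm,'tool x,y,z of foremost'); print(np.round(c[i],0).astype(int).tolist())
E
python3 tip.py
```

```text
4.1333 [ 0.5079 -0.2173  0.0862] [ 0.42 -0.01 -0.07] 0.085430171305239 [ 0.1115  0.5655  0.2772  1.9053 -0.229   0.7018  2.0065]
neg tool x,y,z of foremost
[[-51, 10, -32], [-51, 7, -32], [-47, 11, -32], [-45, 11, -32], [-47, 10, -34], [-49, 11, -35], [-44, 11, -35], [-56, 7, -36], [-54, 7, -36], [-52, 7, -37], [-51, 8, -37], [-58, -1, -38]]
pos tool x,y,z of foremost
[[42, -4, -28], [41, 4, -28], [41, 7, -29], [41, -1, -29], [46, 9, -29], [41, -6, -29], [41, -8, -30], [41, 2, -30], [48, 10, -32], [41, 9, -32], [41, 7, -33], [41, 2, -33]]
```

Emit:
{"fn": "drive_tool", "kwargs": {
  "motion": [
    [-0.1, 0, 0, 0],
    [-0.1, 0, 0, 0],
    [-0.1, 0, 0, 0],
    [-0.1, 0, 0, 0],
    [-0.1, 0, 0, 0],
    [-0.1, 0, 0, 0],
    [-0.1, 0, 0, 0],
    [-0.1, 0, 0, 0],
    [-0.1, 0, 0, 0],
    [-0.1, 0, 0, 0]
  ],
  "fingers": 1
}}

```text
t: 4.97
ee_pos: [0.5082, -0.2185, 0.0867]
tool_rot: [2.316, 2.121, 0.0]
force: [-0.3, -1.6, 2.3]
opening: 0.0174
```

```bash
python3 - <<'E'
from h import *
p,d=optics.get_image("scene"); q=cv2.resize(p[200:300,230:330,::-1],(600,600),interpolation=cv2.INTER_CUBIC)
cv2.imwrite("pics/g3.png",(255*(q/255.)**.5).astype(np.uint8)); s=bot.observe(); print(s['ee_pos'],s['force'],s['opening'])
E
```

```text
[ 0.50821032 -0.21855207  0.08666463] [ 0.4000741  -1.86285559  2.65190822] 0.017420680079535542
```

View pics/g3.png

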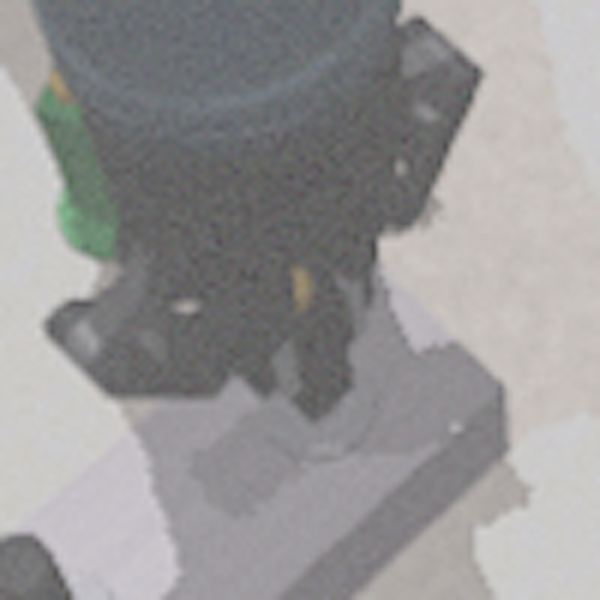

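The probe is gripped on its upper half (opening 17.4 mm), with the collar still on the rack at (315,430). Lifting.

Emit:
{"fn": "drive_tool", "kwargs": {
  "motion": [
    [0, 0, -1, 0],
    [0, 0, -2.5, 0],
    [0, 0, -4, 0],
    [0, 0, -6, 0],
    [0, 0, -8, 0],
    [0, 0, -10, 0],
    [0, 0, -10, -0.05],
    [0, 0, -10, -0.05],
    [0, 0, -10, -0.05]
  ]
}}

```text
t: 5.77
ee_pos: [0.5076, -0.2179, 0.1865]
tool_rot: [-2.264, -2.177, 0.0]
force: [0.4, 0.3, -2.2]
opening: 0.0171
```

```bash
python3 - <<'E'
import numpy as np
c=np.array([.560,.1715]);a=np.radians(87.9);u=np.array([np.cos(a),np.sin(a)])
t=c-.056*u; print('start',t)
E
python3 g.py .558 .1155 .190 87.9
```

```text
start [0.55794795 0.11553761]
t 5.7667 pos [ 0.5076 -0.2179  0.1865] jaw 87.78 tilt [-0.0006  0.0006] F [ 0.41  0.25 -2.24] open 0.01711657073075352
shift cm [33.51  3.74 -0.33] twist -0.0022
```

Emit:
{"fn": "drive_tool", "kwargs": {
  "motion": [
    [4, 0.45, -0.4, 0],
    [8, 0.9, -0.4, 0],
    [12, 1.35, -0.4, 0],
    [16, 1.8, -0.4, 0],
    [20, 2.25, -0.4, 0],
    [24, 2.7, -0.4, 0],
    [28, 3.1, -0.4, 0],
    [31, 3.5, -0.4, 0],
    [33, 3.7, -0.4, 0],
    [33.7, 3.75, -0.4, 0]
  ]
}}

```text
t: 6.6
ee_pos: [0.5573, 0.122, 0.1894]
tool_rot: [-2.256, -2.183, 0.001]
force: [0.2, 0.1, -1.9]
opening: 0.017
```

Emit:
{"fn": "drive_tool", "kwargs": {
  "motion": [
    [0, 0, 0, 0],
    [0, 0, 0, 0],
    [0, 0, 0, 0]
  ]
}}

```text
t: 6.85
ee_pos: [0.5579, 0.1145, 0.1902]
tool_rot: [2.266, 2.175, -0.003]
force: [0.4, 0.1, -1.2]
opening: 0.017
```

```bash
python3 g.py .558 .1182 .190 87.9; python3 - <<'E'
from m import *
o=[]
s=bot.observe()
x,y=.558,.1155
for n in("scene","top"):
    p,d=optics.get_image(n); P=cloud(n,np.ones_like(d,bool),d)
    for l in("probe_collar","probe_tip","probe_grip"):
        for q in optics.spot_point(n,l)[:3]: 
            c=q['at']; print(n,l,np.round(c,1),round(q['confidence'],2),np.round(at_depth(n,c,d[int(c[1]),int(c[0])]),4))
    for zl in(.105,.115,.125,.135,.145,.15,.155,.16,.165,.175,.185):
        k=P[(np.hypot(P[:,0]-x,P[:,1]-y)<.035)&(abs(P[:,2]-zl)<.005)]
        if len(k): print(n,zl,len(k),'x',np.round([k[:,0].min(),k[:,0].max()],4),'y',np.round([k[:,1].min(),k[:,1].max()],4))
    cc=(395,165) if n=="scene" else (220,180)
    o.append(cv2.resize(p[cc[1]-50:cc[1]+50,cc[0]-50:cc[0]+50,::-1],(400,400),interpolation=cv2.INTER_CUBIC))
cv2.imwrite("pics/g4.png",(255*(np.hstack(o)/255.)**.6).astype(np.uint8))
E
```

```text
t 6.85 pos [0.5579 0.1145 0.1902] jaw 87.66 tilt [-0.0009 -0.0015] F [ 0.37  0.08 -1.18] open 0.016970858213542796
shift cm [ 0.37 -0.01  0.02] twist -0.0042
scene probe_collar [249.9 234.7] 0.95 [ 0.4214 -0.2155  0.0692]
scene probe_collar [419. 138.] 0.57 [0.5636 0.1075 0.1625]
scene probe_tip [411.8 151.2] 0.54 [0.5392 0.1547 0.0586]
scene probe_grip [243.4 223.7] 0.91 [ 0.4167 -0.2179  0.1103]
scene probe_grip [421.4 118. ] 0.82 [0.5624 0.0932 0.2268]
scene probe_grip [418.  135.7] 0.43 [0.5607 0.1067 0.1675]
scene 0.115 4 x [0.5563 0.5603] y [0.1094 0.1112]
scene 0.125 14 x [0.5543 0.5616] y [0.1076 0.1124]
scene 0.135 13 x [0.5553 0.5624] y [0.107  0.1112]
scene 0.145 7 x [0.5552 0.5623] y [0.1068 0.1099]
scene 0.155 9 x [0.5546 0.5749] y [0.0955 0.1121]
scene 0.16 155 x [0.5398 0.5756] y [0.0934 0.1277]
scene 0.165 176 x [0.5398 0.5756] y [0.0934 0.1277]
scene 0.175 24 x [0.5492 0.5669] y [0.1031 0.1179]
scene 0.185 48 x [0.5486 0.5669] y [0.1019 0.1201]
top probe_collar [381.5 247.9] 0.71 [ 0.4055 -0.2028  0.0817]
top probe_collar [442.7 199.8] 0.66 [ 0.4995 -0.3174  0.1199]
top probe_collar [220.2 163.5] 0.45 [0.5507 0.1052 0.1859]
top probe_grip [386.3 246. ] 0.77 [ 0.408  -0.2044  0.1265]
top probe_grip [213.9 155.1] 0.45 [0.5413 0.0934 0.2857]
top 0.155 1 x [0.5521 0.5521] y [0.0982 0.0982]
top 0.16 56 x [0.5414 0.5645] y [0.0973 0.1311]
top 0.165 128 x [0.5409 0.5645] y [0.0969 0.1311]
top 0.175 8 x [0.5493 0.5572] y [0.1056 0.1183]
top 0.185 13 x [0.5488 0.5516] y [0.1056 0.1219]
```

View pics/g4.png

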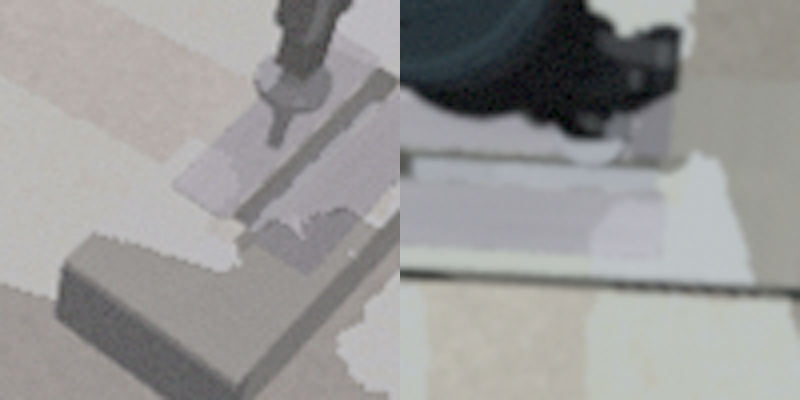

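The left view shows the probe upright above the channel, tip at (275,140). The collar in depth is 35 mm wide, centred near (0.558, 0.112), local y ≈ -59 and in line with the channel. I'll shift +3 mm and lower.

Emit:
{"fn": "drive_tool", "kwargs": {
  "motion": [
    [0.3, 0, 1, 0],
    [0.3, 0, 2.5, 0],
    [0.3, 0, 4, 0],
    [0.3, 0, 5.5, 0],
    [0.3, 0, 6.5, 0],
    [0.3, 0, 7.2, 0],
    [0.3, 0, 7.2, 0],
    [0.3, 0, 7.2, 0]
  ]
}}

```text
t: 7.92
ee_pos: [0.5584, 0.1201, 0.1184]
tool_rot: [-2.263, -2.179, 0.0]
force: [0.3, -0.1, -1.5]
opening: 0.0171
```

```bash
cat > col.py <<'E'
from m import *
from scipy.optimize import least_squares
# collar position: fit a circle r=18 mm to the collar's rim points, each camera relative to the block's fit
s=bot.observe(); x0,y0=s['ee_pos'][:2]; zc=s['ee_pos'][2]-.0283
print(s['t'],np.round(s['ee_pos'],4),'F',np.round(s['force'],2))
a=np.radians(87.9); u=np.array([np.cos(a),np.sin(a)]); v=np.array([u[1],-u[0]])
for n,c in(("scene",(.560,.1711)),("top",(.5601,.1719))):
    p,d=optics.get_image(n); P=cloud(n,np.ones_like(d,bool),d)
    k=P[(np.hypot(P[:,0]-x0,P[:,1]-y0)<.03)&(P[:,2]>zc-.004)&(P[:,2]<zc+.006)]
    q=(k[:,:2]-c)*1000; U,V=q@u,q@v
    print(n,len(k),'along',np.round([U.min(),U.max()],1),'across',np.round([V.min(),V.max()],1),'z',np.round([k[:,2].min(),np.median(k[:,2]),k[:,2].max()],4))
E
python3 col.py
```

```text
7.9167 [0.5584 0.1201 0.1184] F [ 0.33 -0.12 -1.48]
scene 149 along [-71.9 -37.9] across [-17.4  17.3] z [0.0861 0.092  0.0958]
top 109 along [-71.  -35.9] across [-16.7   5.4] z [0.0891 0.0933 0.096 ]
```

Emit:
{"fn": "drive_tool", "kwargs": {
  "motion": [
    [0, 0, 0.4, 0],
    [0, 0, 0.8, 0],
    [0, 0, 1.1, 0],
    [0, 0, 1.1, 0],
    [0, 0, 1.1, 0]
  ]
}}

```text
t: 8.43
ee_pos: [0.5589, 0.1202, 0.1078]
tool_rot: [2.263, 2.179, 0.001]
force: [0.3, 0.5, 1.2]
opening: 0.0174
```

Emit:
{"fn": "drive_tool", "kwargs": {
  "motion": [
    [0, 0, 0.1, 0],
    [0, 0, 0.2, 0],
    [0, 0, 0.2, 0],
    [0, 0, 0.2, 0]
  ]
}}

```text
t: 8.77
ee_pos: [0.5588, 0.1201, 0.1058]
tool_rot: [2.263, 2.179, 0.001]
force: [2.1, 0.6, 1.5]
opening: 0.0172
```

```bash
python3 col.py
```

```text
8.7667 [0.5588 0.1201 0.1058] F [2.12 0.59 1.47]
scene 145 along [-71.3 -37.7] across [-16.2  17.9] z [0.0738 0.0793 0.0832]
top 95 along [-70.8 -37.2] across [-16.1   5.5] z [0.0744 0.0803 0.0833]
```

Emit:
{"fn": "drive_tool", "kwargs": {
  "motion": [
    [0, 0, 0.1, 0],
    [0.2, 0, 0.1, 0],
    [0.4, 0, 0.1, 0],
    [0.6, 0, 0.1, 0],
    [0.8, 0, 0.1, 0],
    [0.8, 0, 0.1, 0],
    [0.8, 0, 0.1, 0]
  ]
}}

```text
t: 9.45
ee_pos: [0.5583, 0.1287, 0.1044]
tool_rot: [-2.262, -2.179, 0.0]
force: [-0.2, -0.7, 2.8]
opening: 0.0172
```

Emit:
{"fn": "drive_tool", "kwargs": {
  "motion": [
    [0, 0, 0, 0]
  ]
}}

```text
t: 9.53
ee_pos: [0.5583, 0.1287, 0.1044]
tool_rot: [-2.262, -2.179, -0.0]
force: [-0.7, 0.6, 1.9]
opening: 0.0173
```

Emit:
{"fn": "drive_tool", "kwargs": {
  "motion": [
    [0, 0, 0, 0]
  ]
}}

```text
t: 9.62
ee_pos: [0.5583, 0.1286, 0.1044]
tool_rot: [-2.262, -2.179, -0.0]
force: [0.2, 0.0, 2.0]
opening: 0.0172
```

Emit:
{"fn": "drive_tool", "kwargs": {
  "motion": [
    [0.13, 0, 0, 0],
    [0.27, 0, 0, 0],
    [0.4, 0, 0, 0],
    [0.4, 0, 0, 0],
    [0.4, 0, 0, 0]
  ]
}}

```text
t: 10.03
ee_pos: [0.5589, 0.1322, 0.1045]
tool_rot: [2.263, 2.179, 0.001]
force: [-0.4, -1.4, 3.0]
opening: 0.0172
```

Emit:
{"fn": "drive_tool", "kwargs": {
  "motion": [
    [0.13, 0, 0, 0],
    [0.27, 0, 0, 0],
    [0.4, 0, 0, 0],
    [0.4, 0, 0, 0],
    [0.4, 0, 0, 0]
  ]
}}

```text
t: 10.45
ee_pos: [0.5591, 0.1366, 0.1046]
tool_rot: [-2.262, -2.179, -0.001]
force: [0.5, -1.0, 2.8]
opening: 0.0174
```

Emit:
{"fn": "drive_tool", "kwargs": {
  "motion": [
    [0.13, 0, 0, 0],
    [0.27, 0, 0, 0],
    [0.4, 0, 0, 0],
    [0.4, 0, 0, 0],
    [0.4, 0, 0, 0]
  ]
}}

```text
t: 10.87
ee_pos: [0.5592, 0.1405, 0.1045]
tool_rot: [-2.262, -2.179, -0.001]
force: [0.5, -1.5, 1.5]
opening: 0.0174
```

Emit:
{"fn": "drive_tool", "kwargs": {
  "motion": [
    [0.13, 0, 0, 0],
    [0.27, 0, 0, 0],
    [0.4, 0, 0, 0],
    [0.4, 0, 0, 0],
    [0.4, 0, 0, 0]
  ]
}}

```text
t: 11.28
ee_pos: [0.5593, 0.1446, 0.1045]
tool_rot: [-2.262, -2.179, -0.001]
force: [0.1, -1.8, 1.7]
opening: 0.0174
```

Emit:
{"fn": "drive_tool", "kwargs": {
  "motion": [
    [0.13, 0, 0, 0],
    [0.27, 0, 0, 0],
    [0.4, 0, 0, 0],
    [0.4, 0, 0, 0],
    [0.4, 0, 0, 0]
  ]
}}

```text
t: 11.7
ee_pos: [0.5594, 0.1485, 0.1045]
tool_rot: [-2.262, -2.179, -0.001]
force: [0.6, -0.8, 2.0]
opening: 0.0174
```

Emit:
{"fn": "drive_tool", "kwargs": {
  "motion": [
    [0.13, 0, 0, 0],
    [0.27, 0, 0, 0],
    [0.4, 0, 0, 0],
    [0.4, 0, 0, 0],
    [0.4, 0, 0, 0]
  ]
}}

```text
t: 12.12
ee_pos: [0.5596, 0.1525, 0.1045]
tool_rot: [-2.262, -2.179, -0.001]
force: [-0.4, -0.6, 3.5]
opening: 0.0171
```

Emit:
{"fn": "drive_tool", "kwargs": {
  "motion": [
    [0.13, 0, 0, 0],
    [0.27, 0, 0, 0],
    [0.4, 0, 0, 0],
    [0.4, 0, 0, 0],
    [0.4, 0, 0, 0]
  ]
}}

```text
t: 12.53
ee_pos: [0.5597, 0.1566, 0.1045]
tool_rot: [-2.262, -2.179, -0.001]
force: [0.1, 0.3, 2.4]
opening: 0.0172
```

Emit:
{"fn": "drive_tool", "kwargs": {
  "motion": [
    [0.13, 0, 0, 0],
    [0.27, 0, 0, 0],
    [0.4, 0, 0, 0],
    [0.4, 0, 0, 0],
    [0.4, 0, 0, 0]
  ]
}}

```text
t: 12.95
ee_pos: [0.5599, 0.1605, 0.1045]
tool_rot: [-2.262, -2.179, -0.001]
force: [-0.0, -0.3, 2.5]
opening: 0.0173
```

Emit:
{"fn": "drive_tool", "kwargs": {
  "motion": [
    [0.13, 0, 0, 0],
    [0.27, 0, 0, 0],
    [0.4, 0, 0, 0],
    [0.4, 0, 0, 0],
    [0.4, 0, 0, 0]
  ]
}}

```text
t: 13.37
ee_pos: [0.5601, 0.1646, 0.1045]
tool_rot: [-2.262, -2.179, -0.001]
force: [-0.4, -1.1, 2.2]
opening: 0.0168
```

Emit:
{"fn": "drive_tool", "kwargs": {
  "motion": [
    [0.13, 0, 0, 0],
    [0.27, 0, 0, 0],
    [0.4, 0, 0, 0],
    [0.4, 0, 0, 0],
    [0.4, 0, 0, 0]
  ]
}}

```text
t: 13.78
ee_pos: [0.5602, 0.1685, 0.1045]
tool_rot: [-2.263, -2.179, -0.001]
force: [0.2, -0.7, 3.2]
opening: 0.0171
```

Emit:
{"fn": "drive_tool", "kwargs": {
  "motion": [
    [0.13, 0, 0, 0],
    [0.27, 0, 0, 0],
    [0.4, 0, 0, 0],
    [0.4, 0, 0, 0],
    [0.4, 0, 0, 0]
  ]
}}

```text
t: 14.2
ee_pos: [0.5603, 0.1726, 0.1045]
tool_rot: [-2.262, -2.179, -0.001]
force: [-0.2, -1.0, 2.6]
opening: 0.0174
```

Emit:
{"fn": "drive_tool", "kwargs": {
  "motion": [
    [0.13, 0, 0, 0],
    [0.27, 0, 0, 0],
    [0.4, 0, 0, 0],
    [0.4, 0, 0, 0],
    [0.4, 0, 0, 0]
  ]
}}

```text
t: 14.62
ee_pos: [0.5605, 0.1765, 0.1045]
tool_rot: [-2.262, -2.179, -0.001]
force: [-0.6, -1.0, 2.7]
opening: 0.0171
```

Emit:
{"fn": "drive_tool", "kwargs": {
  "motion": [
    [0.13, 0, 0, 0],
    [0.27, 0, 0, 0],
    [0.4, 0, 0, 0],
    [0.4, 0, 0, 0],
    [0.4, 0, 0, 0]
  ]
}}

```text
t: 15.03
ee_pos: [0.5607, 0.1805, 0.1045]
tool_rot: [-2.262, -2.179, -0.001]
force: [-0.3, -0.9, 3.0]
opening: 0.0171
```

Emit:
{"fn": "drive_tool", "kwargs": {
  "motion": [
    [0.13, 0, 0, 0],
    [0.27, 0, 0, 0],
    [0.4, 0, 0, 0],
    [0.4, 0, 0, 0],
    [0.4, 0, 0, 0]
  ]
}}

```text
t: 15.45
ee_pos: [0.5608, 0.1844, 0.1045]
tool_rot: [-2.263, -2.179, -0.001]
force: [-0.7, -1.4, 2.4]
opening: 0.0171
```

Emit:
{"fn": "drive_tool", "kwargs": {
  "motion": [
    [0.13, 0, 0, 0],
    [0.27, 0, 0, 0],
    [0.4, 0, 0, 0],
    [0.4, 0, 0, 0],
    [0.4, 0, 0, 0]
  ]
}}

```text
t: 15.87
ee_pos: [0.561, 0.1885, 0.1045]
tool_rot: [-2.262, -2.179, -0.001]
force: [-0.4, -0.9, 1.9]
opening: 0.017
```

Emit:
{"fn": "drive_tool", "kwargs": {
  "motion": [
    [0.13, 0, 0, 0],
    [0.27, 0, 0, 0],
    [0.4, 0, 0, 0],
    [0.4, 0, 0, 0],
    [0.4, 0, 0, 0]
  ]
}}

```text
t: 16.28
ee_pos: [0.5611, 0.1926, 0.1046]
tool_rot: [-2.262, -2.179, -0.001]
force: [-1.2, -1.0, 2.3]
opening: 0.0175
```

Emit:
{"fn": "drive_tool", "kwargs": {
  "motion": [
    [0.13, 0, 0, 0],
    [0.27, 0, 0, 0],
    [0.4, 0, 0, 0],
    [0.4, 0, 0, 0],
    [0.4, 0, 0, 0]
  ]
}}

```text
t: 16.7
ee_pos: [0.5609, 0.1971, 0.1042]
tool_rot: [-2.262, -2.179, -0.001]
force: [1.0, 1.5, -1.1]
opening: 0.0174
```

Force z fell from about +2.5 to -1.1 N, so the tip has dropped. I stop here and re-read.

Emit:
{"fn": "drive_tool", "kwargs": {
  "motion": [
    [0, 0, 0, 0]
  ]
}}

```text
t: 16.78
ee_pos: [0.561, 0.197, 0.1043]
tool_rot: [-2.262, -2.179, -0.001]
force: [-0.3, 2.4, -1.4]
opening: 0.0172
```

Emit:
{"fn": "drive_tool", "kwargs": {
  "motion": [
    [0, 0, 0, 0]
  ]
}}

```text
t: 16.87
ee_pos: [0.561, 0.1969, 0.1043]
tool_rot: [-2.262, -2.179, -0.001]
force: [0.5, 3.2, -1.3]
opening: 0.0172
```

Emit:
{"fn": "drive_tool", "kwargs": {
  "motion": [
    [0, 0, 0, 0]
  ]
}}

```text
t: 16.95
ee_pos: [0.561, 0.1968, 0.1044]
tool_rot: [-2.262, -2.179, -0.001]
force: [0.2, 3.3, -1.6]
opening: 0.0171
```

```bash
python3 col.py
```

```text
16.95 [0.561  0.1968 0.1044] F [ 0.2   3.26 -1.64]
scene 138 along [ 5.1 40.6] across [-16.8  16.9] z [0.0722 0.0778 0.0812]
top 110 along [ 5.6 38.7] across [-17.8   7.1] z [0.0737 0.0786 0.082 ]
```

The 3 N in +y is the trailing edge of the well pressing on the tip, which has only just dropped in. I'll ease forward 2 mm (6 mm of play) to unload it.

Emit:
{"fn": "drive_tool", "kwargs": {
  "motion": [
    [0.1, 0, 0, 0],
    [0.2, 0, 0, 0],
    [0.2, 0, 0, 0]
  ]
}}

```text
t: 17.3
ee_pos: [0.5611, 0.1974, 0.1043]
tool_rot: [2.263, 2.179, -0.002]
force: [-0.3, 1.4, -1.3]
opening: 0.0172
```

Emit:
{"fn": "drive_tool", "kwargs": {
  "motion": [
    [0, 0, 0, 0]
  ]
}}

```text
t: 17.38
ee_pos: [0.5611, 0.1974, 0.1044]
tool_rot: [2.263, 2.179, -0.001]
force: [-0.2, 0.3, -1.9]
opening: 0.0172
```

Emit:
{"fn": "drive_tool", "kwargs": {
  "motion": [
    [0, 0, 0, 0]
  ]
}}

```text
t: 17.47
ee_pos: [0.5612, 0.1974, 0.1044]
tool_rot: [2.263, 2.179, -0.001]
force: [0.3, 1.0, -1.9]
opening: 0.0173
```

Emit:
{"fn": "drive_tool", "kwargs": {
  "motion": [
    [0.1, 0, 0, 0],
    [0.1, 0, 0.2, 0],
    [0.1, 0, 0.4, 0],
    [0.1, 0, 0.4, 0]
  ]
}}

```text
t: 17.8
ee_pos: [0.5612, 0.1986, 0.1001]
tool_rot: [2.263, 2.179, -0.001]
force: [-0.4, -0.5, -2.2]
opening: 0.017
```

Emit:
{"fn": "drive_tool", "kwargs": {
  "motion": [
    [0, 0, 0, 0]
  ]
}}

```text
t: 17.88
ee_pos: [0.5613, 0.1987, 0.1003]
tool_rot: [2.263, 2.179, -0.001]
force: [0.5, 0.1, -1.1]
opening: 0.0172
```

Free: no side force and only the probe's weight. Continuing down.

Emit:
{"fn": "drive_tool", "kwargs": {
  "motion": [
    [0, 0, 0.2, 0],
    [0, 0, 0.4, 0],
    [0, 0, 0.6, 0],
    [0, 0, 0.8, 0],
    [0, 0, 0.8, 0],
    [0, 0, 0.8, 0]
  ]
}}

```text
t: 18.38
ee_pos: [0.5612, 0.1989, 0.0923]
tool_rot: [-2.263, -2.179, 0.001]
force: [-0.9, 0.1, -0.7]
opening: 0.017
```

Emit:
{"fn": "drive_tool", "kwargs": {
  "motion": [
    [0, 0, 0.1, 0],
    [0, 0, 0.2, 0],
    [0, 0, 0.2, 0],
    [0, 0, 0.2, 0]
  ]
}}

```text
t: 18.72
ee_pos: [0.5614, 0.199, 0.0905]
tool_rot: [2.263, 2.179, -0.0]
force: [0.3, -0.2, -0.8]
opening: 0.0168
```

Emit:
{"fn": "drive_tool", "kwargs": {
  "motion": [
    [0, 0, 0.1, 0],
    [0, 0, 0.1, 0],
    [0, 0, 0.1, 0]
  ]
}}

```text
t: 18.97
ee_pos: [0.5615, 0.199, 0.0897]
tool_rot: [2.263, 2.179, 0.001]
force: [0.1, 0.1, 0.4]
opening: 0.0169
```

```bash
python3 col.py
```

```text
18.9667 [0.5615 0.199  0.0897] F [0.1  0.09 0.41]
scene 268 along [-0.7 55.3] across [-28.8  29.6] z [0.0575 0.06   0.0674]
top 259 along [-0.  54.9] across [-29.1  13.6] z [0.0575 0.0602 0.067 ]
```

Emit:
{"fn": "drive_tool", "kwargs": {
  "motion": [
    [0, 0, 0.1, 0],
    [0, 0, 0.1, 0],
    [0, 0, 0.1, 0]
  ]
}}

```text
t: 19.32
ee_pos: [0.5616, 0.199, 0.0897]
tool_rot: [-2.263, -2.179, -0.001]
force: [-4.2, -0.3, 10.7]
opening: 0.0175
```

```bash
python3 col.py
```

```text
19.3167 [0.5616 0.199  0.0897] F [-4.21 -0.27 10.66]
scene 287 along [-0.4 56. ] across [-28.9  29.4] z [0.0574 0.0596 0.067 ]
top 254 along [-0.5 54.7] across [-28.8  13.8] z [0.0574 0.0603 0.0673]
```

Seated: 12 N more push gives no further travel. Release, then raise straight up.

Emit:
{"fn": "drive_tool", "kwargs": {
  "motion": [
    [0, 0, -0.1, 0],
    [0, 0, -0.1, 0],
    [0, 0, -0.1, 0],
    [0, 0, -0.1, 0],
    [0, 0, -0.1, 0],
    [0, 0, -0.1, 0],
    [0, 0, -0.1, 0],
    [0, 0, -0.1, 0],
    [0, 0, -0.1, 0],
    [0, 0, -0.1, 0]
  ],
  "fingers": -1
}}

```text
t: 20.25
ee_pos: [0.5614, 0.199, 0.0895]
tool_rot: [2.263, 2.179, 0.0]
force: [-0.0, -0.6, 0.7]
opening: 0.0854
```

Emit:
{"fn": "drive_tool", "kwargs": {
  "motion": [
    [0, 0, -1, 0],
    [0, 0, -2, 0],
    [0, 0, -4, 0],
    [0, 0, -6, 0],
    [0, 0, -8, 0],
    [0, 0, -10, 0],
    [0, 0, -12, 0],
    [0, 0, -14, 0],
    [0, 0, -14, 0]
  ]
}}

```text
t: 21.0
ee_pos: [0.564, 0.1997, 0.2351]
tool_rot: [2.261, 2.177, 0.012]
force: [1.5, 0.1, 0.2]
opening: 0.0854
```

Emit:
{"fn": "drive_tool", "kwargs": {
  "motion": [
    [-4, -2, 0, 0],
    [-8, -4, 0, 0],
    [-12, -6, 0, 0],
    [-16, -8, 0, 0],
    [-20, -10, 0, 0],
    [-20, -10, 0, 0]
  ]
}}

```text
t: 21.5
ee_pos: [0.4507, -0.0024, 0.2298]
tool_rot: [-2.269, -2.172, 0.002]
force: [-0.2, -1.7, 0.5]
opening: 0.0858
```

```bash
python3 - <<'E'
from m import *
o=[]
for n,cc in(("scene",(430,145)),("top",(195,175))):
    p,d=optics.get_image(n); P=cloud(n,np.ones_like(d,bool),d); c=np.array([.561,.195])
    h=P[np.hypot(*(P[:,:2]-c).T)<.025]
    for lo,hi in((.0615,.067),(.08,.1),(.1,.12),(.12,.135),(.135,.16)):
        k=h[(h[:,2]>lo)&(h[:,2]<hi)]
        if len(k): print(n,lo,len(k),np.round([*k.min(0)[:2],*k.max(0)],4))
    o.append(cv2.resize(p[cc[1]-50:cc[1]+50,cc[0]-50:cc[0]+50,::-1],(400,400),interpolation=cv2.INTER_CUBIC))
cv2.imwrite("pics/end.png",(255*(np.hstack(o)/255.)**.6).astype(np.uint8)); s=bot.observe(); print(s['t'],s['ee_pos'],s['force'],s['opening'])
E
```

```text
scene 0.0615 110 [0.5433 0.1789 0.5777 0.2125 0.066 ]
scene 0.08 65 [0.5524 0.1856 0.5705 0.2032 0.1   ]
scene 0.1 73 [0.5518 0.1864 0.5706 0.2041 0.1198]
scene 0.12 57 [0.5522 0.1863 0.5704 0.2045 0.1345]
scene 0.135 73 [0.5522 0.1867 0.5701 0.2045 0.1476]
21.6 [ 4.52350082e-01 -3.43772604e-04  2.30122088e-01] [ 0.96159407  0.75294329 -0.03980466] 0.08553521912099475
```

View pics/end.png

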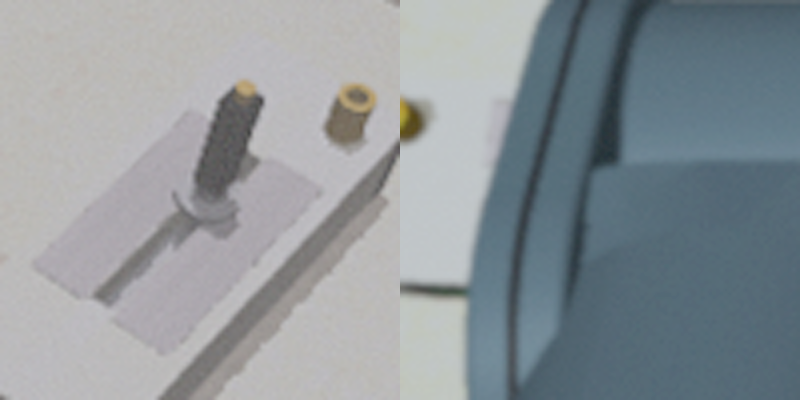

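The left view shows the probe upright with its collar flat on the calibrator, around (205,205), and the gripper clear. In depth the collar top is at about 0.065 and the stub top at 0.147, matching the expected 0.064 and 0.146. Handing in.

```bash
python3 -c "
from station import bot
print(bot.sign_off())"
```

```text
the job is handed in; nothing more can be done
None
```

The square-handled probe is home in the hidden well with its collar flat on the calibrator. I released it and handed the job in at about 21.6 s. The sign-off reports no verdict.

- **Lowering and search:** I lowered the tip onto plain floor at about y = -54.5 mm and pressed it about 4 mm in. I then drew it towards +y in 4 mm steps without lifting.
- **Finding the well:** The vertical force fell from about +2.5 N to -1.1 N with the probe at about y = +22 mm. I stopped there.
- **Side load at the drop:** Up to about 3.3 N pressed on the tip, which I took to be the well's trailing edge. Easing forward by about 2 mm brought it to zero.
- **Seating:** The probe went down freely. It stopped on the collar at about 12 N of extra push with no further travel.
- **Last check:** In the scene camera the probe stands upright, collar top at about 65–66 mm and stub top at about 147 mm (64 and 146 expected). The gripper is clear of it. I never touched the spare or the green look-alike, but I did not look at them again at the end.

**Disagreements:**
- **Fingertip height:** The camera showed the fingertips about 34 mm higher than the reported tool height implied. The grip is therefore on the upper half of the handle, and I took heights from the camera and the contacts.
- **Camera agreement:** The two cameras differed by 1–3 mm in y, and the arm blocked the top camera in the last check.

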